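# Test and reset the bench's safety cut-out

### The job

Test the safety cut-out on the bench: press its round test button right down so that the upright lever drops by itself, without touching the lever. Then let go of the button, lift the lever all the way back until it stays up by itself, and slide the guard fully home over the button. Do not shift the loose things lying round the unit.

Things in the scene. Friction and masses are not known exactly. Their poses are not given: they have to be found in the camera images.
- cutout: the cut-out unit: grey metal box fixed to the bench, 160 (x) x 300 (y) x 60 mm high; origin at the centre of its underside, x to its back (away from the robot), y to its left, z up. On its deck (60 mm over the bench), left to right, all at x = 0: lever (y = +90 mm), test button (y = -20 mm), guard parked at y = -105 mm. Feet stick out 15 mm in front and behind
- lever_grip (a point): centre of the lever's black barrel grip (26 mm in diameter, 36 mm long along the unit's y, flat ends, 25 mm free on either side). It sits on a 12 mm steel rod, 125 mm from the hinge; the hinge axis runs along the unit's y through the point (0, 90, 45) mm of the unit's frame
- lever (a joint): angle of the lever, rad: 0 = up, leaning 12 degrees (0.21 rad) past vertical to the unit's back (+x) against its stop, where its own weight holds it; it grows as the lever falls forward to the unit's front (-x); 1.257 = dropped, at its lower stop, 60 degrees forward of vertical. From anywhere forward of vertical it falls down again. It cannot stay up while the button is held in
- button_top (a point): centre of the top of the round black test button, 36 mm in diameter, 14 mm over the deck when out; pressed straight down, spring return, about 4 N at the bottom. It lies between the guard's two channel rails (along the unit's y at x = +-42 mm, y = -148 to +27 mm, 28 mm high over the deck, 64 mm free between their lips) and an end stop (24 mm high, y = 18 to 25 mm)
- test_button (a joint): how far the button is pressed, m: 0 = out, 0.009 = fully in; the lever is tripped at about 0.006
- guard_knob (a point): centre of the black round knob (27 mm in diameter, its top 10 mm above this point, its widest part reaching down 11 mm below it) on the guard, an aluminium plate of 76 x 72 x 4 mm lying 18 mm over the deck in the two channels, whose rails end 14 mm below this point
- guard (a joint): where the guard stands along its channels, m: 0 = parked at the right end, 0.085 = fully home over the button, at the left end (it slides to the unit's +y; about 1.5 N of friction)
- masking_tape: bystander: roll of masking tape lying flat, 105 mm across, 24 mm high; origin at the centre of its underside
- sanding_block: bystander: wooden sanding block 60x100x28 mm; origin at the centre of its underside
- cap_yellow: bystander: spray-can cap, 60 mm across, 29 mm high; origin at the centre of its underside
- screwdriver: bystander: screwdriver lying down, 192 mm long, 27 mm high; origin at the centre of its underside
- nail_tin: bystander: small round tin, 69 mm across, 38 mm high; origin at the centre of its underside

How it is judged:
By the outcome, as a careful person would: the job done as asked, in the order asked, and still so for the second after the job is handed in, with the robot touching nothing.
It also fails if it takes over 64 s, if anything falls off the work surface, if the arm or the gripper's body presses on something with over 40 N, if the wrist force passes 120 N, or if a joint passes its speed limit or range.

### The arm

A 6-joint arm with a two-finger parallel gripper is mounted at the origin on a cart in front of the work surface, level with it; the furniture and walls round the work are solid. World frame = base frame: x ahead of the robot, y to its left, z up, the work surface at z = 0. Lengths are in m, angles in rad, forces in N, time in s.
With the tool pointing down it reaches from about 0.2 to 0.875 m from the base axis. Payload 3.4 kg.
Tool frame: the origin (TCP) lies between the finger pads; the fingertips stand 25 mm ahead of it and the grasp point (between the pads) lies 6 mm ahead of it (r.nose_length is the z of the fingertips in the tool frame, in m); z points along the fingers, x is the direction in which the jaws open and shut, and the axes are right-handed (so a half turn about z gives the same grasp; the last joint's range is limited). The gripper opens to 94 mm and grips with 3 to 60 N. Pads are 16 mm wide; open, the fingers measure 119 mm over their backs; the gripper's body (75 mm by 177 mm) begins 78 mm behind the grasp point.
Start: joints at [0.999, 0.276, 1.505, -0, 1.361, -0.121], TCP at [0.251, 0.518, 0.23] pointing down, gripper open.
Joint ranges: [-2.89, 2.89], [-0.75, 2.08], [0.22, 2.7], [-1.18, 4.32], [0.11, 2.71], [-2.7, 2.7]. Speed limits (rad/s): [2.57, 2.57, 3.14, 3.14, 3.14, 3.14].

### API

Orientations are given as a unit quaternion [w, x, y, z].
In Python, from plant import r, gripper_to, inverse_kinematics, vision, models, telemetry gives the robot as it stands. Calls block until the motion is done:
- r.move_to(position, orientation): joint-space move of the TCP to a pose.
- r.move_l(position, rot=None, vel=0.15, guard=None): straight line of the TCP; rot=None keeps the orientation; vel is the mean speed in m/s. With guard (N) it stops when the force on the tool has changed by that much, and returns True; else False.
- r.movej(angles): joint-space move.
- gripper_to(opening, f_grip=None): finger opening in m; f_grip is the grip in N (None keeps the last); returns when the fingers have stopped.
- r.hold(seconds).
- inverse_kinematics(position, orientation): joint angles nearest the present ones, or None.
- vision.snapshot(name): name is "scene" or "top" or "wrist"; returns the picture (420x560x3 uint8, red, green, blue); there is no depth.
- vision.get_calibration(name): a dict with "fx", "fy", "cx", "cy" (pixels), "D" ([k1, k2, p1, p2, k3] as OpenCV has them; the pictures are not rectified), "position" and "orientation" of the camera in the world. Camera axes: x right, y down, z forward; pixel columns grow to the right and rows downward; lengths in m; the calibration is good to about 2 mm. A picture is of the moment at which its call begins: read the wrist's pose just before it. get_calibration takes no time and is no camera call; for the wrist camera it gives the pose at the moment of the call.
A pose or a line that the arm cannot do raises r.PlanningError and nothing moves.
- r.sign_off(): hands the job in, once; it reports no verdict.
Trained networks look in the newest picture that a camera, given by its name, has taken for a name from the list of things; names that differ only in an ending like _2 or _b are one class to them, and where a whole thing is asked for, a point or a joint stands for the part that bears it (a point fixed in the world has none). Each returns a list of dicts, best first, with "score" (0 to 1); they miss things now and then, are a little off and sometimes report something else, mostly with a low value. They report only what shows in the picture. A call takes as long as a camera call.
- models.boxes_of(thing, camera): "at" ([x, y, z] in m, in world coordinates, good to about 4 mm: the middle of the surface that is visible of it).
- models.regions_of(thing, camera): "pixels" (420x560 bool, what is visible of it).
- models.mark_of(thing, camera): "at" ([x, y, z] in m, in world coordinates, good to about 4 mm: a listed point, or the origin of a listed thing).
Readings, each from a call of its own:
- telemetry.current_t(): time.
- telemetry.current_joints(): joint angles.
- telemetry.current_dq(): joint speeds.
- telemetry.current_joint_efforts(): joint torques, N m.
- telemetry.current_ee_pos(): TCP position.
- telemetry.current_tool_rot(): TCP orientation.
- telemetry.current_wrist_force(): force on the tool from outside, world axes, zero at the start.
- telemetry.current_torque(): the same for the moment, N m.
- telemetry.current_opening(): finger opening in m.
Only numpy, scipy, OpenCV 4.12 (cv2) and the standard library are available. Lean on these libraries where they do the work, as an engineer would, in place of code of your own. Each camera call takes 0.05 s, during which the arm holds its last target.

## Working session

There is one attempt and no reset: what is moved stays moved. The work goes in short steps, each a Python script; the robot and the scene stay as the last script left them, time stands still between calls to the robot, and variables do not carry over. Pictures are saved under pics/ and viewed, and the job is handed in when it is done.

```bash
ls; mkdir -p pics; python3 - <<'E'
from plant import r, gripper_to, inverse_kinematics, vision, models, telemetry
import cv2
for c in ["scene","top","wrist"]:
    im=vision.snapshot(c); cv2.imwrite(f"pics/a_{c}.png",im[:,:,::-1])
    k=vision.get_calibration(c); print(c,k["position"],k["orientation"],k["fx"])
    if c!="wrist":
      for n in ["cutout","lever_grip","button_top","guard_knob","masking_tape","sanding_block","cap_yellow","screwdriver","nail_tin"]:
        m=models.mark_of(n,c); print(n,[(d["at"],round(d["score"],2)) for d in m[:2]])
print(telemetry.current_t(), telemetry.current_tool_rot(), telemetry.current_wrist_force())
E
```

```text
pics
scene [ 0.24789419 -0.32118431  0.75321039] [-0.33811894  0.88366755 -0.30264219  0.11495626] 452.40694599002165
cutout [([0.5875, 0.1099, -0.0022], 0.93)]
lever_grip [([0.6215, 0.1911, 0.1662], 0.86)]
button_top [([0.5868, 0.0855, 0.0709], 0.55), ([0.7132, 0.0289, -0.0059], 0.26)]
guard_knob [([0.5797, 0.0164, 0.1004], 0.88), ([0.4423, 0.3146, -0.0028], 0.7)]
masking_tape [([0.6091, 0.32, -0.0082], 0.65)]
sanding_block [([0.7125, 0.028, -0.0067], 0.71)]
cap_yellow [([0.7272, 0.1517, -0.0011], 0.97)]
screwdriver [([0.4224, 0.0694, -0.0015], 0.85), ([0.5829, 0.0171, 0.1011], 0.3)]
nail_tin [([0.4387, 0.3145, -0.0043], 0.58)]
top [0.51082572 0.13721919 1.1166621 ] [ 0.02026698 -0.69975649  0.71308079 -0.03802499] 410.60499930135705
cutout []
lever_grip [([0.6199, 0.1949, 0.1704], 0.59)]
button_top [([0.5871, 0.09, 0.071], 0.48)]
guard_knob [([0.5795, 0.0153, 0.1085], 0.69)]
masking_tape [([0.6121, 0.3206, -0.0005], 0.83)]
sanding_block [([0.7111, 0.0302, 0.0012], 0.76)]
cap_yellow [([0.7271, 0.151, -0.0012], 0.81)]
screwdriver [([0.4215, 0.0654, -0.0007], 0.72)]
nail_tin [([0.4386, 0.3157, -0.0005], 0.68)]
wrist [0.18326345 0.5496657  0.38519885] [0.10805525 0.84018426 0.52715307 0.06726152] 320.00978098375646
1.05 [-2.74719238e-05  8.47257787e-01  5.31181928e-01  3.12914508e-05] [-0.57023036 -0.31298615 -0.15147265]
```

View pics/a_scene.png

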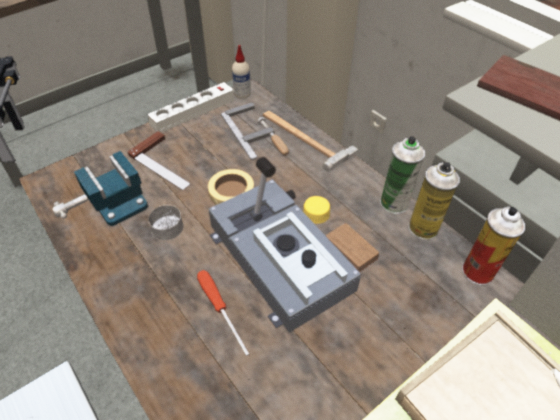

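View pics/a_top.png

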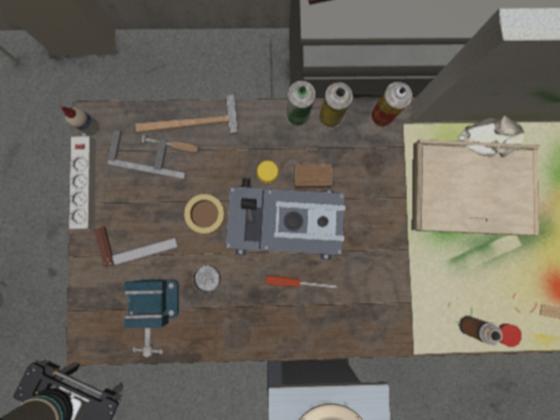

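```bash
cat > h.py <<'E'
from plant import r, gripper_to, inverse_kinematics, vision, models, telemetry
import numpy as np, cv2
from scipy.spatial.transform import Rotation as R
def quat(yaw):  # tool down, tool x at world angle yaw
    x=np.array([np.cos(yaw),np.sin(yaw),0]); z=np.array([0,0,-1.]); y=np.cross(z,x)
    q=R.from_matrix(np.c_[x,y,z]).as_quat(); return np.r_[q[3],q[:3]]
def project(P,k):
    q=k["orientation"]; Rm=R.from_quat([q[1],q[2],q[3],q[0]]).as_matrix()
    pc=(np.atleast_2d(P)-k["position"])@Rm
    K=np.array([[k["fx"],0,k["cx"]],[0,k["fy"],k["cy"]],[0,0,1]])
    return cv2.projectPoints(pc.reshape(-1,1,3),np.zeros(3),np.zeros(3),K,np.array(k["D"],float))[0].reshape(-1,2)
def unit(p,pose): # unit frame m -> world
    x,y,a=pose; p=np.atleast_2d(p); c,s=np.cos(a),np.sin(a)
    return np.c_[x+c*p[:,0]-s*p[:,1], y+s*p[:,0]+c*p[:,1], p[:,2]]
E
python3 - <<'E'
from h import *
print(r.nose_length)
for yaw in (-5,175,85,-95):
    print(yaw,[ (lambda q: None if q is None else np.round(q,2))(inverse_kinematics(p,quat(np.radians(yaw)))) for p in ([.585,.09,.10],[.56,.03,.33],[.48,.2,.13])])
E
```

```text
0.025
-5 [array([ 0.04,  0.4 ,  1.66, -0.  ,  1.08,  0.12]), array([-0.07,  0.22,  1.35, -0.  ,  1.58,  0.02]), array([ 0.26,  0.27,  1.78, -0.  ,  1.09,  0.35])]
175 [None, None, None]
85 [array([ 0.04,  0.4 ,  1.66, -0.  ,  1.08, -1.45]), array([-0.07,  0.22,  1.35, -0.  ,  1.58, -1.55]), array([ 0.26,  0.27,  1.78, -0.  ,  1.09, -1.22])]
-95 [array([ 0.04,  0.4 ,  1.66, -0.  ,  1.08,  1.69]), array([-0.07,  0.22,  1.35, -0.  ,  1.58,  1.59]), array([ 0.26,  0.27,  1.78, -0.  ,  1.09,  1.92])]
```

```bash
python3 - <<'E'
from h import *
r.move_to([.565,.02,.36],quat(np.radians(-5)))
gripper_to(0.0,20)
k=vision.get_calibration("wrist")
im=vision.snapshot("wrist"); cv2.imwrite("pics/b_wrist.png",im[:,:,::-1])
np.save("b.npy",im); import pickle; pickle.dump(k,open("b.pkl","wb"))
for n in ["cutout","lever_grip","button_top","guard_knob"]:
    print(n,[(d["at"],round(d["score"],2)) for d in models.mark_of(n,"wrist")[:2]])
print(telemetry.current_t())
E
```

```text
cutout [([0.5857, 0.1077, 0.0015], 0.82)]
lever_grip []
button_top [([0.5881, 0.0871, 0.0787], 0.57)]
guard_knob [([0.5827, 0.0181, 0.1001], 0.8)]
4.875
```

View pics/b_wrist.png

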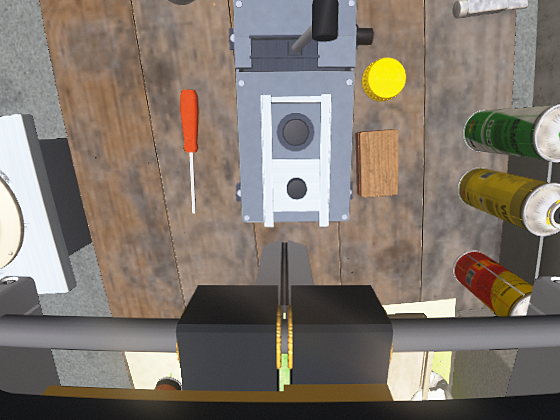

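```bash
python3 - <<'E'
from h import *
import pickle
from scipy.optimize import least_squares
k=pickle.load(open("b.pkl","rb")); im=np.load("b.npy")[:,:,::-1].copy()
# mark means, unit coords
obs=[((0,0,0),(.5875,.1099)),((0,0,0),(.5857,.1077)),((0,-.02,.074),(.5868,.0855)),((0,-.02,.074),(.5871,.09)),((0,-.02,.074),(.5881,.0871)),((.026,.09,.167),(.6215,.1911)),((.026,.09,.167),(.6199,.1949))]
f=lambda p:np.concatenate([(unit(a,p)[0,:2]-b) for a,b in obs])
s=least_squares(f,[.587,.108,-.08]); p=s.x; print(p,np.degrees(p[2]),np.round(s.fun*1e3,1))
np.save("pose0.npy",p)
def draw(pts,col,cl=True):
    q=project(unit(pts,p),k); cv2.polylines(im,[np.int32(np.round(q*8))],cl,col,1,cv2.LINE_AA,3)
z=.06
draw([(-.08,-.15,z),(.08,-.15,z),(.08,.15,z),(-.08,.15,z)],(0,0,255))
t=np.linspace(0,6.28,40)
draw(np.c_[.018*np.cos(t),-.02+.018*np.sin(t),0*t+.074],(0,255,0))
draw(np.c_[.0135*np.cos(t),-.105+.0135*np.sin(t),0*t+.102],(255,0,0))
for x in(-.042,.042): draw([(x,-.148,.088),(x,.027,.088)],(255,0,255),False)
cv2.imwrite("pics/b_ov.png",cv2.resize(im[50:250,180:420],None,fx=3,fy=3))
E
```

```text
[ 0.58787007  0.10725502 -0.08074535] -4.6263679767872325 [ 0.4 -2.6  2.2 -0.4 -0.5  1.8 -0.8 -2.7 -1.8  0.2 -0.5  3.8  1.1 -0. ]
```

View pics/b_ov.png

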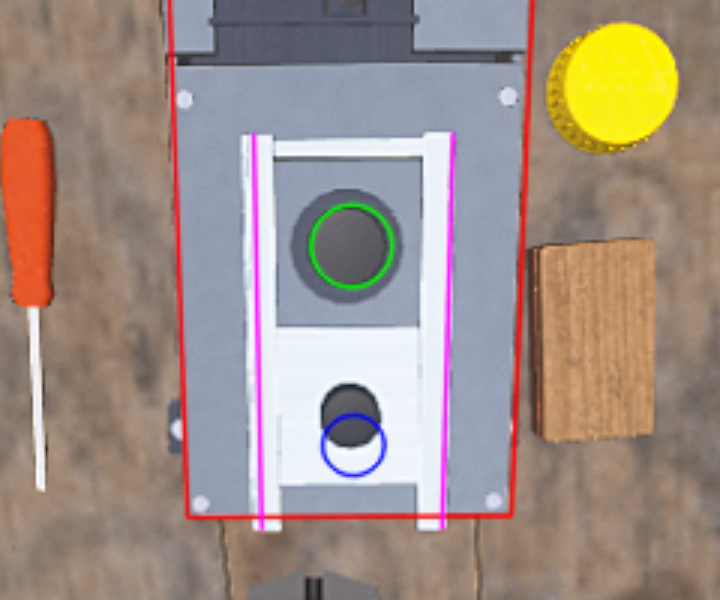

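```bash
python3 - <<'E'
from h import *
p=np.load("pose0.npy"); p[0]-=.001; np.save("pose.npy",p)
q=quat(p[2])
def W(x,y,z): return unit((x,y,z),p)[0]
r.move_to(W(0,-.022,.25),q)
r.move_l(W(0,-.022,.115),vel=.15)
cv2.imwrite("pics/c.png",vision.snapshot("scene")[:,:,::-1])
f0=np.array(telemetry.current_wrist_force())
hit=r.move_l(W(0,-.022,.025+.058),vel=.04,guard=14)
print(hit,np.array(telemetry.current_ee_pos())[2]-.025,np.array(telemetry.current_wrist_force())-f0)
r.hold(.6)
print(np.array(telemetry.current_ee_pos())[2]-.025,np.array(telemetry.current_wrist_force())-f0)
cv2.imwrite("pics/d.png",vision.snapshot("scene")[:,:,::-1])
print(models.mark_of("lever_grip","scene")[:1],telemetry.current_t())
E
```

```text
True 0.0651684429132921 [-1.41227534 -0.92122212  6.6903126 ]
0.0651867719543992 [ 0.36483111 -0.45792424  7.12268439]
[{'at': [0.4875, 0.2041, 0.1095], 'score': 0.75}] 7.9
```

View pics/d.png

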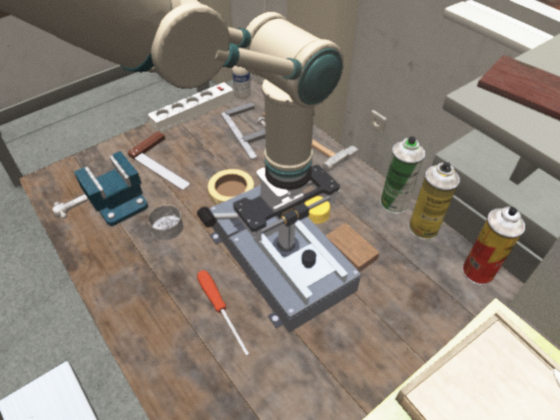

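```bash
python3 - <<'E'
from h import *
p=np.load("pose.npy"); q=quat(p[2])
def W(x,y,z): return unit((x,y,z),p)[0]
r.move_l(W(0,-.022,.115),vel=.1)
r.move_l(W(0,-.022,.25),vel=.25)
r.move_to(W(-.155,.09,.25),q)
def F(th,back=0): 
    a=np.radians(th); gx,gz=-.125*np.sin(a),.045+.125*np.cos(a)
    return W(gx-.0255-back,.09,gz-.016+.025)
r.move_l(F(60,.02),vel=.2)
cv2.imwrite("pics/e.png",vision.snapshot("scene")[:,:,::-1])
f0=np.array(telemetry.current_wrist_force())
for th in [60,52,44,36,28,20,12,4,-3,-8]:
    h=r.move_l(F(th),vel=.08,guard=25)
    print(th,h,np.round(np.array(telemetry.current_wrist_force())-f0,1))
    if h: break
else:
    h=r.move_l(F(-17),vel=.04,guard=7)
    e=np.array(telemetry.current_ee_pos())
    print("end",h,np.round(np.array(telemetry.current_wrist_force())-f0,1),np.round((e-F(-12))*1e3,1))
cv2.imwrite("pics/f.png",vision.snapshot("scene")[:,:,::-1])
print(models.mark_of("lever_grip","scene")[:1],W(.026,.09,.167),telemetry.current_t())
E
```

```text
60 False [-3.9  1.6  1.1]
52 False [-6.2  1.   3. ]
44 False [-12.2   0.5   6.1]
36 False [-1.9  1.4  1.7]
28 False [-2.  1. -0.]
20 False [-1.6  1.5  0.7]
12 False [-1.6  0.8  0.1]
4 False [-1.1  0.4 -0.3]
-3 False [-1.7  0.7  0.1]
-8 False [-0.5  0.1 -0.3]
end True [-2.2  0.7  0.3] [ 0.6 -0.1 -1.5]
[{'at': [0.6232, 0.1944, 0.1682], 'score': 0.8}] [0.62004455 0.19486469 0.167     ] 14.7083
```

View pics/f.png

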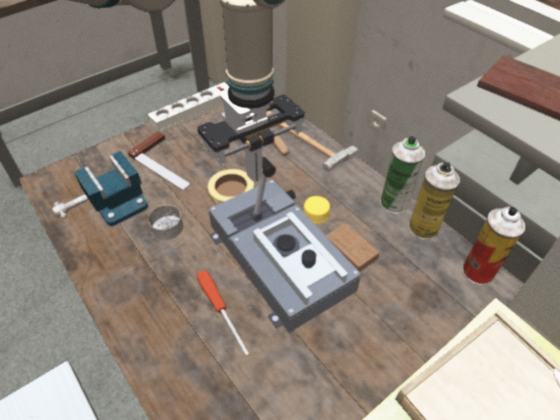

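```bash
python3 - <<'E'
from h import *
p=np.load("pose.npy"); q=quat(p[2])
def W(x,y,z): return unit((x,y,z),p)[0]
e=np.array(telemetry.current_ee_pos())
ux=np.array([np.cos(p[2]),np.sin(p[2]),0])
r.move_l(e-ux*.05,vel=.1)
e=e-ux*.05; r.move_l([e[0],e[1],.27],vel=.2)
r.move_to(W(0,-.15,.25),q)
cv2.imwrite("pics/g.png",vision.snapshot("scene")[:,:,::-1])
print(models.mark_of("lever_grip","scene")[:1],models.mark_of("guard_knob","scene")[:1])
Z=.094+.025
r.move_l(W(0,-.15,Z),vel=.15)
f0=np.array(telemetry.current_wrist_force())
h=r.move_l(W(0,.02,Z),vel=.06,guard=9)
e=np.array(telemetry.current_ee_pos()); 
print(h,np.round(np.array(telemetry.current_wrist_force())-f0,1),"unit y",(e[:2]-p[:2])@[-np.sin(p[2]),np.cos(p[2])])
r.hold(.2)
print(np.round(np.array(telemetry.current_wrist_force())-f0,1))
cv2.imwrite("pics/h.png",vision.snapshot("scene")[:,:,::-1])
print(models.mark_of("guard_knob","scene")[:1],telemetry.current_t())
E
```

```text
[{'at': [0.6246, 0.1947, 0.1676], 'score': 0.71}] [{'at': [0.5806, 0.0186, 0.1015], 'score': 0.9}]
True [ 0.3 -3.4  1.7] unit y -0.04266735616356997
[-0.9 -1.6  1.1]
[{'at': [0.5882, 0.0912, 0.0997], 'score': 0.6}] 20.1417
```

View pics/h.png

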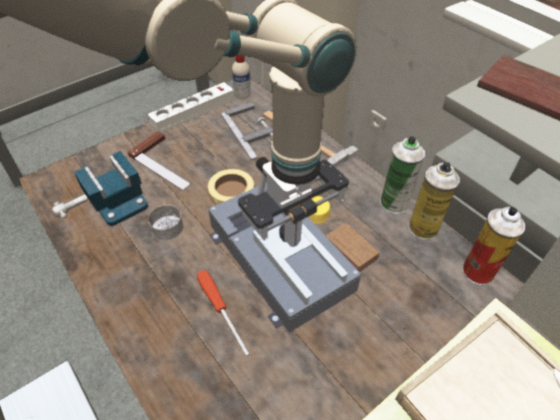

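```bash
python3 - <<'E'
from h import *
p=np.load("pose.npy"); q=quat(p[2])
def W(x,y,z): return unit((x,y,z),p)[0]
Z=.119; g=lambda:(np.array(telemetry.current_ee_pos())[:2]-p[:2])@[-np.sin(p[2]),np.cos(p[2])]
h=r.move_l(W(0,-.02,Z),vel=.03,guard=14)
print(h,g(),telemetry.current_wrist_force())
r.move_l(W(0,-.075,Z),vel=.1)
r.move_l(W(0,-.075,.30),vel=.2)
r.move_to(W(-.03,-.09,.36),q)
for c in("scene","wrist","top"):
    k=vision.get_calibration(c); im=vision.snapshot(c)[:,:,::-1].copy()
    for n in ["lever_grip","guard_knob","masking_tape","sanding_block","cap_yellow","screwdriver","nail_tin"]:
        print(c,n,[(d["at"],round(d["score"],2)) for d in models.mark_of(n,c)[:1]])
    cv2.imwrite(f"pics/i_{c}.png",im)
    t=np.linspace(0,6.28,40)
    if c=="wrist":
        for P,col in ((np.c_[.0135*np.cos(t),-.02+.0135*np.sin(t),0*t+.102],(255,0,0)),(np.array([(-.042,-.148,.088),(-.042,.027,.088),(.042,.027,.088),(.042,-.148,.088)]),(255,0,255))):
            cv2.polylines(im,[np.int32(project(unit(P,p),k)*8)],True,col,1,cv2.LINE_AA,3)
        cv2.imwrite("pics/i_ov.png",cv2.resize(im[:260,140:480],None,fx=2.2,fy=2.2))
print(telemetry.current_t())
E
```

```text
True -0.04270924088802747 [-0.18515401 -1.91318636  2.19403515]
scene lever_grip [([0.623, 0.1956, 0.1671], 0.73)]
scene guard_knob []
scene masking_tape [([0.608, 0.3245, -0.0075], 0.89)]
scene sanding_block [([0.7112, 0.0276, -0.0065], 0.9)]
scene cap_yellow [([0.726, 0.1489, 0.0009], 0.9)]
scene screwdriver [([0.4274, 0.0702, -0.0013], 0.72)]
scene nail_tin [([0.4408, 0.3114, -0.0032], 0.83)]
wrist lever_grip [([0.6187, 0.194, 0.1665], 0.75)]
wrist guard_knob [([0.5866, 0.0826, 0.099], 0.83)]
wrist masking_tape []
wrist sanding_block [([0.7143, 0.0287, 0.0034], 0.64)]
wrist cap_yellow [([0.6154, 0.1948, 0.1681], 0.37)]
wrist screwdriver [([0.4236, 0.0661, 0.0015], 0.6)]
wrist nail_tin []
top lever_grip [([0.6177, 0.1968, 0.1672], 0.7)]
top guard_knob [([0.5884, 0.0865, 0.1084], 0.7)]
top masking_tape [([0.6163, 0.3233, -0.0009], 0.72)]
top sanding_block [([0.7118, 0.0312, -0.0023], 0.68)]
top cap_yellow [([0.7279, 0.1514, -0.0001], 0.64)]
top screwdriver [([0.422, 0.0655, -0.0016], 0.57)]
top nail_tin [([0.4404, 0.3151, 0.0016], 0.93)]
23.625
```

View pics/i_ov.png

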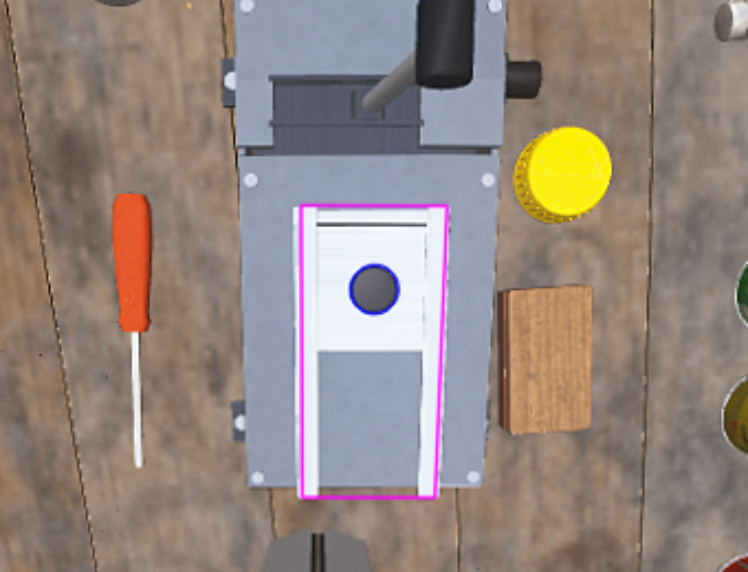

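View pics/i_scene.png

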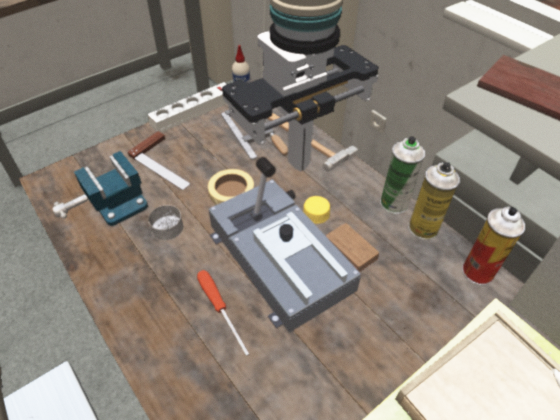

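The overlay shows the knob at (373,288), right on the predicted home circle, with the plate up against the end stop. The lever is up with the arm clear, and the loose things are where they were.

```bash
python3 - <<'E'
from h import *
r.hold(.3); r.sign_off(); print(telemetry.current_t())
E
```

```text
the job is handed in; nothing more can be done
the job is handed in; nothing more can be done
```

The cut-out test is done in the order asked, and I handed the job in at about 24 s of the 64 s allowed.

- **Button:** I pressed it with the closed fingers until it bottomed out. The fingertips stopped at 65 mm, which is the fully-in height, with about 7 N on the tool. The lever dropped by itself without being touched.
- **Lever:** After letting go of the button, I pushed the grip up along its arc to the back stop. It stayed up once the arm had backed away. All three cameras put the grip within about 4 mm of its expected upright position.
- **Guard:** I pushed the knob left until the guard stopped. A second, firmer push stopped at the same place. In the wrist picture the knob lies exactly on its predicted fully-home position.
- **Loose things:** The pictures and networks show no movement beyond network scatter of a few mm. The masking tape readings scattered most, at about 4–5 mm, but the arm never went near it.

One reading disagreed with the description. Before I moved it, the knob was already about 13 mm left of the stated parked position. The total travel was therefore about 72 mm rather than 85 mm. In the final scene picture the network did not find the knob, but the wrist and top cameras both did.

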